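# Push a hull blank under the spring flap of a holding jig

## Robot

A 7-joint arm with a two-finger parallel gripper is mounted at the origin on the work surface. World frame = base frame: x ahead of the robot, y to its left, z up, the work surface at z = 0. Lengths are in mm, angles in rad, forces in N, time in s.
With the tool pointing down it reaches from about 425 to 975 mm from the base axis. Payload 16.7 kg.
Tool frame: the origin (TCP) lies on the centre line of the jaws, within the pads' length; the fingertips stand 11 mm ahead of it and the grasp point (between the pads) lies 8 mm behind it; z points along the fingers, y is the line along which they close (so a half turn about z gives the same grasp; the last joint's range is limited). The gripper opens to 85 mm and grips with 20 to 120 N. Pads are 22 mm wide; open, the fingers measure 114 mm over their backs; the gripper's body (76 mm by 85 mm) begins 54 mm behind the grasp point. The pads swing forward as they close: fully open they stand 13 mm farther back than shut.
Start: joints at [1.149, 0.426, 0.074, 1.606, -0.034, 1.111, -0.067], TCP at [181.834, -650.009, 222.302] pointing down, gripper open.
Joint ranges: [-2.85, 2.85], [-0.5, 2.14], [-1.23, 1.37], [0.21, 2.46], [-1.02, 4.16], [0.16, 2.05], [-2.73, 2.73]. Speed limits (rad/s): [1.89, 1.89, 2.39, 2.39, 3.01, 3.01, 3.01].

## Interface

Orientations are given as a unit quaternion [w, x, y, z].
In Python, from plant import status, viewer, job gives the robot as it stands.
- The arm moves only by the shell command python3 -m handwheel 'ROWS' [OPENING] [FORCE]. ROWS is text: rows parted by semicolons, each of 4 numbers parted by spaces: the shift along the tool's x, y, z in mm, then the turn about the tool's z in rad. In form: dx dy dz turn; .... A call has 1 to 20 rows; each row shifts and turns the commanded pose from where the row before left it, along the tool's axes as they then stand; what a row does not reach is not made up. A row lasts 1/8 s, in which the tool goes at most 62.5 mm and 10.7 degrees, less where a joint would pass 70% of its speed; a pose out of reach is approached as far as the arm can. A call is refused whole if a number of a shift passes 62.5 or a number of a turn 0.188, either way. A call with a gripper value outside its range is refused whole. OPENING is the opening, from -1 (shut) to 1 (fully open), set as the call begins (- or left out, the last holds). The fingers move at their own pace and stop on an object; FORCE is the grip in N (left out, the last holds). Time passes only in rows, so rows that do not move let the fingers close. It gives the time, the measured TCP pose, the force, the opening and the grip force at its end, in the units of the state.
- status.get_obs(): the state, without advancing time (a new reading comes with each control period).
- viewer.grab_frame(name): name is "side" or "top"; returns a dict with "color" (480x640x3 uint8, red, green, blue), "fx", "fy", "cx", "cy" (pixels), "pose" (4x4, takes a point from camera to world coordinates). Camera axes: x right, y down, z forward; pixel columns grow to the right and rows downward; lengths in mm; the calibration is good to about 2 mm. A picture is of the moment at which its call begins. There is no depth.
- job.close_job(): hands the job in; it is judged then, once.
Trained networks look in a picture, given as the dict that the camera call returned (one of the last four; its "shot" number tells which), for a name from the list of things; names that differ only in an ending like _2 or _b are one class to them, and where a whole thing is asked for, a point or a joint stands for the part that bears it (a point fixed in the world has none). Each returns a list of dicts, best first, with "score" (0 to 1); they miss things now and then, are a little off and sometimes report something else, mostly with a low value. They report only what shows in the picture. A call takes as long as a camera call. They do not tell look-alikes from the thing itself.
- viewer.trace(name, picture): "region" (480x640 bool, what is visible of it) and "rect" ([left, top, right, bottom] in pixels, round what is visible of it).
The state is a dict: "t": time; "joint_pos": joint angles; "joint_velocities": joint speeds; "joint_efforts": joint torques, N m; "ee_pos": TCP position; "eef_rot": TCP orientation; "force": force on the tool from outside, world axes, zero at the start; "wrist_torque": the same for the moment, N m; "grip_width": finger opening in mm; "gripper_force": force on a finger pad.
Only numpy, scipy, OpenCV 4.12 (cv2) and the standard library are available. Lean on these libraries where they do the work, as an engineer would, in place of code of your own. Each camera call takes 0.05 s, during which the arm holds its last target. There are 200 camera calls.

## Task

Load the hull blank in the holding jig: with one finger push the paddle beside the fence so that the spring flap lifts, and keep it held open while your other finger pushes the blank along the channel under the raised flap until it is fully home against the end stop. Then let the paddle go, so that the flap comes down on the blank and holds it, and move clear. Only push: do not pick up or lift the blank, do not let the flap down on it before it is home, and leave the other things on the bench where they are.

Things in the scene. Friction and masses are not known exactly. Their poses are not given: they have to be found in the camera images.
- jig: Wooden holding jig, fixed. Origin: on the table below the hinge line, level with the flap's front edge. x: the way the blank is pushed; y: from the fence to the paddle's side (roughly towards the robot); z up. In its frame, mm: plywood base x -185 to 70, y -71 to -3, top z 8; fence y -9 to -3, x -185 to 60, up to z 47; low rail y -68.5 to -62.5, top z 14. All jig numbers below are in this frame.
- stop_face (a point): Middle of the end stop's face, which closes the channel: jig x 60, y -36, z 20 mm; stop top z 32. The channel between fence and rail is 53.5 mm wide (y -62.5 to -9), open at its x -185 end and open to above except under the flap.
- flap (a joint): Angle (rad) of the aluminium rocker, flap and paddle in one rigid piece like a roof, on a hinge line along jig x at y 0, z 52 (7 mm barrel, x -185 to 50, on top of the fence). 0 = closed by a light spring (2 to 4 N at the paddle); grows as the flap rises; stop at 0.65. At 0.33 it just clears the blank's top. Let go, it rests on the upper outer edge of a blank below it at about 0.31.
- flap_edge (a point): Middle of the flap's free edge; rises as the flap opens. The flap is a 3 mm plate, jig x 0 to 45, reaching 67 mm from the hinge line over the channel; closed it slopes 33 degrees down to y -56, z 16 and blocks the channel. A blank pushed against its end edge cannot lift it.
- paddle_edge (a point): A point on the paddle's lower edge, at jig x -100; turns with the flap. The paddle is a 3 mm plate, jig x -185 to 45, along the whole channel, 40 mm from the hinge line to its edge; closed it hangs outward, 55 degrees below level, edge at y 23, z 19. Pushed towards the fence (jig -y) it raises the flap; upright at 0.6 rad. A finger can slide along it in x while pressing.
- blank_center (a point): Centre of the hull blank: loose light wooden block, 90 mm long (its x axis, along the jig's x), 52 wide, 26 tall, 60 to 140 g, fine pencil lines on top. It lies on the jig's base in the channel, in front of the flap. Home against the stop its centre is at jig x 15, y about -36, z 21 mm and its rear end at x -30, so the rear third stays out in front of the flap.
- offcut: Bystander: bare wooden offcut, 75 x 36 x 26 mm, lying loose on the table on the far side of the jig (no pencil lines; not the blank). Origin under its centre.
- paint_jar: Bystander: small brown paint jar with black cap, 48 mm across, 55 mm tall, standing on the robot's side of the jig near its closed end. Origin under its centre.
- glue: Bystander: white glue bottle with orange cap, 52 mm across, 130 mm tall. Origin under its centre.
- mug: Bystander: mug, 76 mm across, 90 mm tall. Origin under its centre.
- thinner: Bystander: glass jar with white cap, 60 mm across, 85 mm tall. Origin under its centre.
- tape: Bystander: roll of paper tape lying flat, 90 mm across, 19 mm tall. Origin under its centre.
- brush: Bystander: paint brush lying on the table on the far side of the jig.
Things that resemble listed ones, but are neither listed nor needed, are in the scene too. Leave any black or pink look-alike of the part that bears blank_center alone.

How it is judged:
By the outcome, as a careful person would: the job done as asked, in the order asked, and still so for the second after the job is handed in, with the robot touching nothing.
It also fails if it takes over 40 s, if anything falls off the work surface, if the arm or the gripper's body presses on something with over 40 N, if the wrist force passes 120 N, or if a joint passes its speed limit or range.

## Working session

There is one attempt and no reset: what is moved stays moved. The work goes in short steps, Python scripts to look and compute and a shell command to move; the robot and the scene stay as the last step left them, time stands still between calls to the robot, and variables do not carry over. Pictures are saved under pics/ and viewed, at most 10 in all, crops included, and the job is handed in when it is done.

```bash
mkdir -p pics; ls
python3 - <<'E'
from plant import status, viewer
import cv2,numpy as np
o=status.get_obs(); print({k:np.round(v,3).tolist() for k,v in o.items()})
for n in("side","top"):
    f=viewer.grab_frame(n); cv2.imwrite(f"pics/{n}0.png",f["color"][:,:,::-1])
    print(n,f["fx"],f["cx"],f["cy"],np.round(f["pose"],3).tolist())
    for k in("jig","flap","blank_center","offcut","paint_jar","glue","mug","thinner","tape","brush"):
        print(k,[(round(float(d["score"]),2),np.round(d["rect"]).tolist()) for d in viewer.trace(k,f)[:4]])
E
```

```text
pics
{'t': 0.0, 'joint_pos': [1.148, 0.427, 0.074, 1.607, -0.034, 1.111, -0.067], 'joint_velocities': [-0.003, 0.002, 0.0, 0.002, 0.0, 0.0, 0.002], 'joint_efforts': [0.001, -94.984, 3.762, -46.352, 0.019, 0.01, -0.0], 'ee_pos': [181.731, -649.615, 221.601], 'eef_rot': [-0.001, 0.991, 0.136, -0.0], 'force': [-0.07, -0.746, 0.128], 'wrist_torque': [-0.061, -0.015, 0.008], 'gripper_force': 0.0, 'grip_width': 85.199}
side 523.9462229435268 325.5033923624585 244.90260941382522 [[-0.972, -0.177, 0.155, 361.503], [-0.235, 0.701, -0.673, 848.231], [0.01, -0.691, -0.723, 1021.333], [0.0, 0.0, 0.0, 1.0]]
jig [(0.85, [281.0, 234.0, 360.0, 317.0]), (0.57, [375.0, 174.0, 402.0, 193.0]), (0.49, [310.0, 146.0, 333.0, 187.0])]
flap [(0.85, [296.0, 234.0, 362.0, 310.0]), (0.21, [308.0, 247.0, 338.0, 277.0])]
blank_center [(0.86, [379.0, 238.0, 406.0, 274.0]), (0.64, [309.0, 248.0, 339.0, 277.0])]
offcut [(0.9, [288.0, 227.0, 310.0, 250.0]), (0.16, [294.0, 234.0, 360.0, 308.0])]
paint_jar [(0.9, [336.0, 305.0, 359.0, 336.0])]
glue [(0.62, [262.0, 370.0, 290.0, 424.0])]
mug [(0.56, [309.0, 149.0, 333.0
[... 275 characters left out ...]
5], [-1.0, 0.023, -0.003, -23.358], [-0.001, -0.176, -0.984, 1635.15], [0.0, 0.0, 0.0, 1.0]]
jig [(0.88, [257.0, 215.0, 360.0, 267.0])]
flap []
blank_center [(0.97, [328.0, 286.0, 367.0, 315.0]), (0.93, [303.0, 226.0, 338.0, 250.0]), (0.78, [378.0, 246.0, 415.0, 281.0]), (0.16, [251.0, 267.0, 268.0, 285.0])]
offcut [(0.92, [332.0, 195.0, 365.0, 215.0]), (0.4, [305.0, 226.0, 337.0, 250.0])]
paint_jar [(0.84, [248.0, 265.0, 268.0, 283.0])]
glue [(0.85, [156.0, 226.0, 183.0, 250.0])]
mug [(0.8, [428.0, 182.0, 472.0, 218.0])]
thinner [(0.87, [147.0, 294.0, 177.0, 319.0]), (0.7, [269.0, 222.0, 356.0, 266.0])]
tape [(0.76, [446.0, 257.0, 477.0, 288.0])]
brush [(0.67, [229.0, 172.0, 299.0, 211.0])]
```

Run:
```python
import cv2,numpy as np
a=cv2.imread("pics/side0.png");b=cv2.imread("pics/top0.png")
ca=cv2.resize(a[210:350,260:420],None,fx=4,fy=4,interpolation=cv2.INTER_CUBIC)[:600]
cb=cv2.resize(b[160:330,220:430],None,fx=3.5,fy=3.5,interpolation=cv2.INTER_CUBIC)
cv2.imwrite("pics/sc.png",ca);cv2.imwrite("pics/tc.png",cb);print(ca.shape,cb.shape)
```

```text
(560, 640, 3) (595, 735, 3)
```

View pics/sc.png

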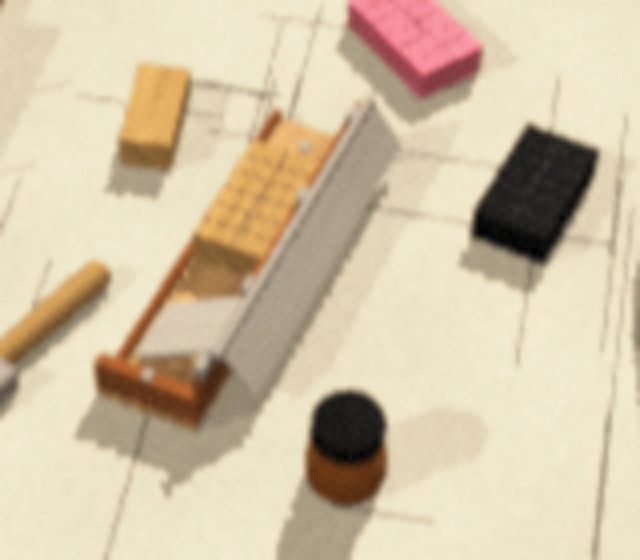

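View pics/tc.png

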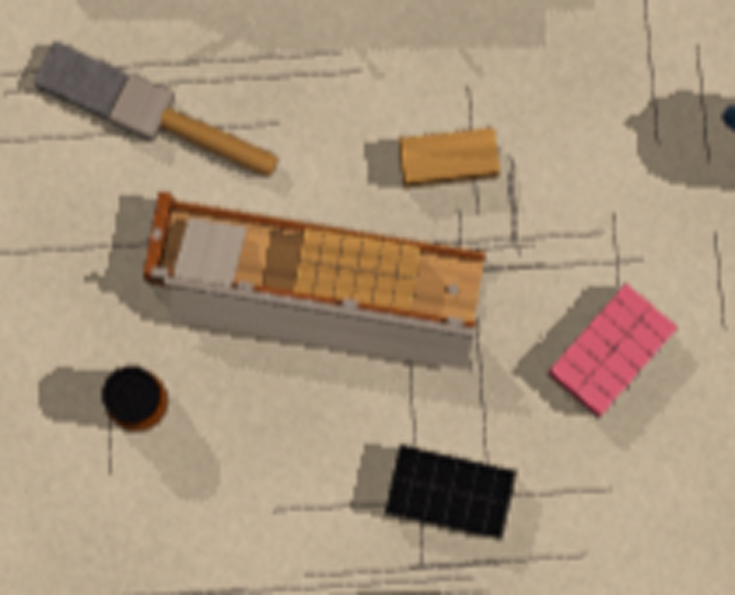

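Candidates for the blank, as top-image pixels:
- Wood with pencil lines, lying in the jig: (320,238). This matches the description.
- Black copy: (347,300).
- Pink copy: (396,263).
- Bare offcut: (348,205).

The crops show the closed flap at about (281,231) and the paddle along the robot side of the jig. Next I fit the jig pose.

```bash
cat > h.py <<'E'
import numpy as np,cv2
from plant import status,viewer
def proj(f,P):
    P=np.atleast_2d(P);T=np.linalg.inv(np.array(f["pose"]));c=P@T[:3,:3].T+T[:3,3]
    return np.c_[f["fx"]*c[:,0]/c[:,2]+f["cx"],f["fy"]*c[:,1]/c[:,2]+f["cy"]]
def j2w(q,P):
    P=np.atleast_2d(np.array(P,float));c,s=np.cos(q[2]),np.sin(q[2])
    return np.c_[q[0]+c*P[:,0]-s*P[:,1],q[1]+s*P[:,0]+c*P[:,1],P[:,2]]
def w2j(q,P):
    d=np.array(P[:2])-q[:2];c,s=np.cos(q[2]),np.sin(q[2]);return np.array([c*d[0]+s*d[1],-s*d[0]+c*d[1]])
E
python3 - <<'E'
from h import *
from scipy.optimize import least_squares
t=viewer.grab_frame("top");s=viewer.grab_frame("side")
L=[((70,-71,32),(158,193),(97,365)),((70,-3,32),(147,280),(195,403)),((-185,-68.5,14),(485,255),(278,112)),
((-185,23,19),(470,367),(398,150)),((45,23,19),(200,318),(255,400)),((45,-56,16),(185,220),(137,357)),((0,-56,16),(247,225),(172,302)),((-185,0,55),(475,325),(368,103))]
P=[l[0] for l in L];T=np.array([l[1] for l in L])/3.5+[220,160];S=np.array([l[2] for l in L])/4+[260,210]
r=lambda q:np.r_[proj(t,j2w(q,P))-T,proj(s,j2w(q,P))-S].ravel()
o=least_squares(r,[500,0,1.6],loss="soft_l1");q=o.x
print(q,np.round(o.fun.reshape(2,-1,2) if 0 else r(q).reshape(2,-1,2),1).tolist())
np.save("q.npy",q)
# blank: top corners in the crops, z 34
B=[(-1,-1),(1,-1),(1,1),(-1,1)]
Tb=np.array([(420,240),(308,230),(297,288),(415,306)])/3.5+[220,160]
Sb=np.array([(333,150),(255,140),(197,237),(255,262)])/4+[260,210]
def blk(x,z):return j2w(q,[(x+45*a,-36+26*b,z) for a,b in B])
o=least_squares(lambda v:np.r_[proj(t,blk(*v))-Tb,(proj(s,blk(*v))-Sb)[[1,2]]].ravel(),[-90,34],loss="soft_l1");print(o.x,np.round(o.fun,1))
a,c=t["color"].copy(),s["color"].copy()
for im,f in((a,t),(c,s)):
    for p in proj(f,np.r_[j2w(q,P),blk(o.x[0],34)]): cv2.circle(im,tuple(int(round(v*16)) for v in p),8,(0,255,0),-1,shift=4)
v=np.hstack([cv2.resize(a[200:280,245:375],None,fx=3,fy=3),cv2.resize(c[225:325,270:370],None,fx=3,fy=3)[:240]]) if 0 else None
A=cv2.resize(a[200:275,245:375],(780,450)) ;cv2.imwrite("pics/ft.png",A[:,:,::-1])
print("stop,blank rear world",j2w(q,[(60,-36,20),(o.x[0]-45,-36,20)]))
E
```

```text
[545.21986693  73.01743149   1.38544246] [[[0.0, -0.1], [-1.4, -0.3], [0.1, -0.6], [-0.7, 0.4], [-8.6, 0.6], [1.0, 0.3], [-0.3, 1.5], [-0.2, 2.0]], [[-0.9, -0.6], [0.5, -0.4], [-1.4, -1.3], [0.2, -1.8], [0.1, -0.4], [-0.3, 0.1], [-0.8, 0.6], [0.3, -2.2]]]
[-93.00609192  58.37247974] [  1.5   0.2  -0.2  -2.4  -0.4   0.3  -0.1   0.6 -15.6  15.7  18.1  -1.9]
stop,blank rear world [[591.66088766 125.35510046  20.        ]
 [555.1694827  -69.25936407  20.        ]]
```

View pics/ft.png

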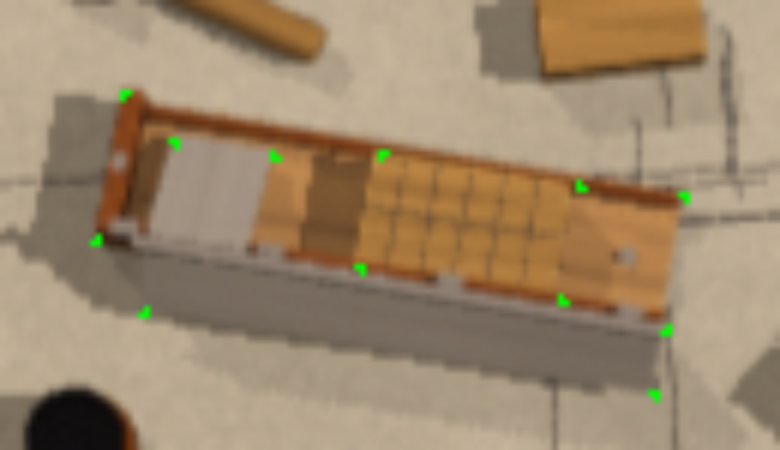

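The fit is within about 2 mm, and the green marks sit on the corners. I turn the tool so that tool x runs along jig x, then work out the travel.

```bash
python3 -m handwheel '0 0 0 -0.185;0 0 0 -0.185;0 0 0 -0.185;0 0 0 -0.185;0 0 0 -0.185;0 0 0 -0.185;0 0 0 0;0 0 0 0' 0.74
cat >> h.py <<'E'
def where():
    q=np.load("q.npy");o=status.get_obs();w,x,y,z=o["eef_rot"]
    yaw=np.arctan2(2*(x*y+w*z),1-2*(y*y+z*z))
    print("t",round(o["t"],2),"TCP jig",np.round(w2j(q,o["ee_pos"]),1),"z",round(o["ee_pos"][2],1),"yaw err world",round(yaw-q[2],3),"F",np.round(o["force"],1),"grip",round(o["grip_width"],1),"q7",np.round(o["joint_pos"],2))
E
python3 - <<'E'
from h import *
from scipy.optimize import least_squares
where()
q=np.load("q.npy");t=viewer.grab_frame("top");s=viewer.grab_frame("side")
B=[(-1,-1),(1,-1),(1,1),(-1,1)]
Tb=np.array([(420,240),(308,230),(297,288),(415,306)])/3.5+[220,160]
Sb=np.array([(197,237),(255,265)])/4+[260,210]
def blk(x,z):return j2w(q,[(x+45*a,-36+26*b,z) for a,b in B])
o=least_squares(lambda v:np.r_[proj(t,blk(*v))-Tb,(proj(s,blk(*v))-Sb.mean(0)*0)[[1,2]]*0 .__float__() if 0 else (proj(s,blk(*v))[[1,2]]-Sb)[:].ravel().reshape(-1,2)].ravel(),[-90,34],loss="soft_l1");print(o.x,np.round(o.fun,1))
# jar: ray of cap top (top view) at z 55
p=np.array([(248+268)/2,(265+283)/2]);R=np.array(t["pose"]);d=R[:3,:3]@[(p[0]-t["cx"])/t["fx"],(p[1]-t["cy"])/t["fy"],1]
X=R[:3,3]+d*(45-R[2,3])/d[2];print("jar jig",w2j(q,X))
E
```

```text
t: 2.2
ee_pos: [181.7, -650.0, 222.3]
eef_rot: [-0.0, 0.772, 0.636, 0.0]
force: [0.4, 0.6, 0.2]
grip_width: 74.2
gripper_force: 0.0
t 2.2 TCP jig [-777.7  224. ] z 222.3 yaw err world -0.007 F [0.4 0.6 0.2] grip 74.2 q7 [ 1.31  0.43 -0.15  1.59  0.07  1.12  0.95]
[-91.7342351   28.09135036] [ 0.8  2.2 -0.4 -0.2 -0.5  2.1 -0.9  2.3 -1.2 -0.1  3.2 -0.5]
jar jig [58.73337865 89.5909681 ]
```

```bash
python3 -m handwheel '44 16.5 0 0;44 16.5 0 0;44 16.5 0 0;44 16.5 0 0;44 16.5 0 0;44 16.5 0 0;44 16.5 0 0;44 16.5 0 0;44 16.5 0 0;44 16.5 0 0;44 16.5 0 0;44 16.5 0 0;44 16.5 0 0;44 16.5 0 0;0 0 0 -0.007;0 0 0 0' >/dev/null; python3 -c "
from h import *
where()"
```

```text
t 4.3 TCP jig [-162.6   -8.6] z 222.2 yaw err world 0.003 F [-0.9 -1.   0.6] grip 75.0 q7 [ 0.52  0.23 -0.54  1.9   0.14  1.04 -0.27]
```

```bash
python3 -m handwheel '0 -1.5 35 0;0 0 35 0;0 0 35 0;0 0 35 0;0 0 0 0;0 0 0 0' >/dev/null
python3 - <<'E'
from h import *
where()
t=viewer.grab_frame("top");s=viewer.grab_frame("side");q=np.load("q.npy")
a=cv2.resize(t["color"][195:295,260:390],(520,400),interpolation=2);b=cv2.resize(s["color"][215:315,290:360],(280,400),interpolation=2)
cv2.imwrite("pics/d1.png",np.hstack([a,b])[:,:,::-1])
E
```

```text
t 5.05 TCP jig [-162.8   -7.8] z 83.6 yaw err world 0.003 F [-0.1  0.3  0.3] grip 74.4 q7 [ 0.46  0.41 -0.5   2.03  0.28  0.77 -0.39]
```

View pics/d1.png

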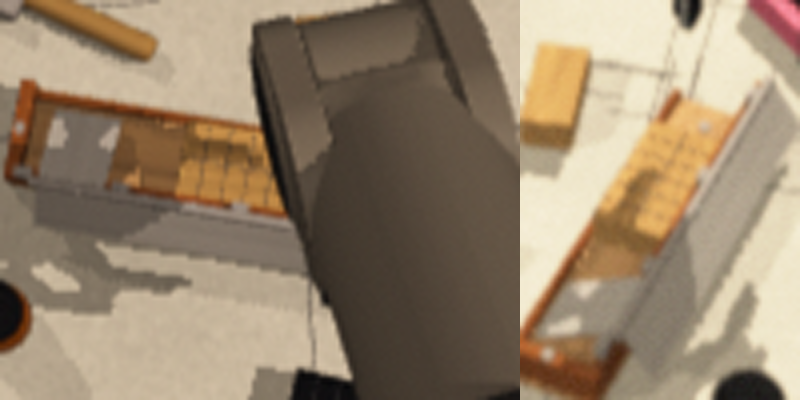

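The arm hides its own fingers in the top view, so I look at the side view further up.

Run:
```python
from h import *
s=viewer.grab_frame("side");q=np.load("q.npy")
print(proj(s,j2w(q,[(-163,-8,83),(-163,30,75),(-163,-45,75)])))
b=cv2.resize(s["color"][170:290,300:400],(660,600)[0:2] if 0 else (500,600),interpolation=2)
cv2.imwrite("pics/d2.png",b[:,:,::-1])
```

```text
[[346.62163273 230.37884154]
 [360.32005262 237.04622988]
 [333.24690893 228.3427341 ]]
```

View pics/d2.png

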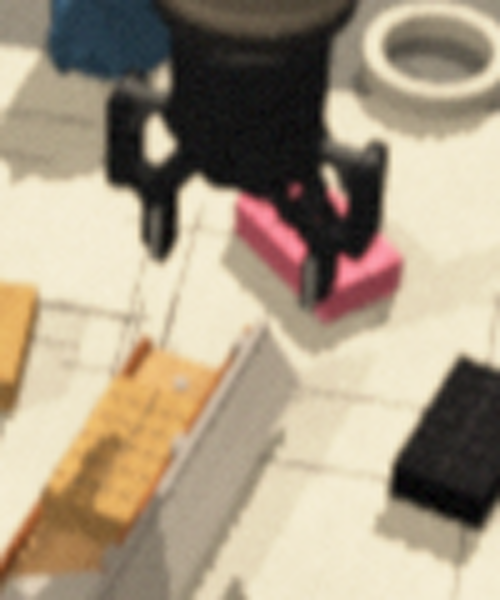

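The side crop shows the fingertips at about (331,220) and (363,230), straddling the fence line as intended. With the jaws open, the tips are about level with the TCP. I descend now.

```bash
python3 -m handwheel '0 -1 15 0;0 0 15 0;0 0 12 0;0 0 10 0;0 0 5 0;0 0 3 0;0 0 0 0' ; python3 -c "
from h import *
where()"
```

```text
t: 6.08
ee_pos: [521.5, -87.6, 22.4]
eef_rot: [0.0, 0.768, 0.64, 0.0]
force: [0.7, -0.5, -0.7]
grip_width: 74.2
gripper_force: 0.0
t 6.08 TCP jig [-162.2   -6.3] z 22.4 yaw err world 0.004 F [ 0.7 -0.5 -0.7] grip 74.2 q7 [ 0.41  0.5  -0.45  2.06  0.35  0.65 -0.45]
```

```bash
python3 -m handwheel '0 0 0 0;0 0 0 0;0 0 0 0;0 2 0 0;0 2 0 0;0 2 0 0;0 0 0 0;0 0 0 0' -0.155 40
python3 - <<'E'
from h import *
where()
s=viewer.grab_frame("side");q=np.load("q.npy")
def fl(th):a=np.radians(33)-th;return [(x,-67*np.cos(a),52-67*np.sin(a)) for x in(0,45)]
for th in(.33,.5,.6):print(th,np.round(proj(s,j2w(q,fl(th)))-[270,210],1).tolist())
b=cv2.resize(s["color"][210:310,270:370],(600,600),interpolation=2)
cv2.imwrite("pics/d3.png",b[:,:,::-1])
E
```

```text
t: 7.08
ee_pos: [526.7, -88.7, 22.0]
eef_rot: [-0.001, 0.768, 0.64, -0.001]
force: [-5.8, 0.7, -2.1]
grip_width: 36.1
gripper_force: 2.5
t 7.08 TCP jig [-162.3  -11.6] z 22.0 yaw err world 0.004 F [-5.8  0.7 -2.1] grip 36.1 q7 [ 0.41  0.51 -0.45  2.05  0.35  0.66 -0.45]
0.33 [[28.7, 69.8], [20.3, 83.0]]
0.5 [[27.9, 66.6], [19.5, 79.8]]
0.6 [[27.7, 64.8], [19.3, 78.0]]
```

View pics/d3.png

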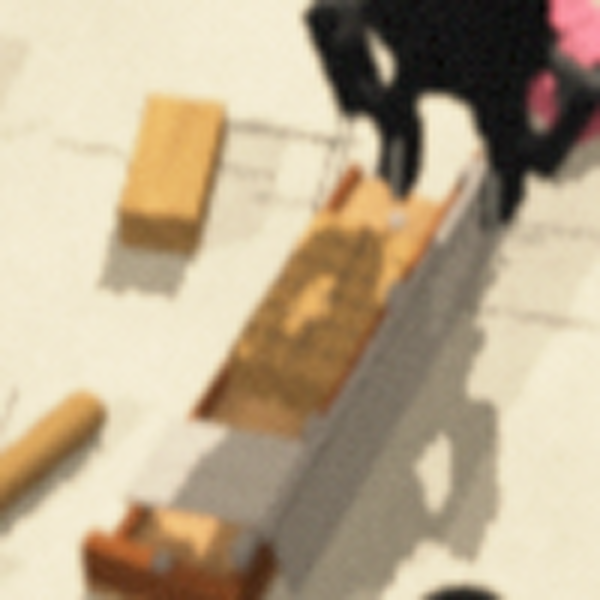

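The flap is up. Its free edge in the side picture runs from about (302,280) to (291,292), which suits roughly 0.33 to 0.45 rad. I press further in small steps to find the 0.65 stop by force.

```bash
python3 -m handwheel '0 1.5 0 0;0 0 0 0';python3 -m handwheel '0 1.5 0 0;0 0 0 0';python3 -m handwheel '0 1.5 0 0;0 0 0 0'
python3 - <<'E'
from h import *
where()
s=viewer.grab_frame("side")
b=cv2.resize(s["color"][210:310,270:370],(600,600),interpolation=2)
cv2.imwrite("pics/d4.png",b[:,:,::-1])
E
```

```text
t: 7.38
ee_pos: [528.0, -88.9, 21.8]
eef_rot: [-0.001, 0.768, 0.64, -0.001]
force: [-6.5, 0.2, -2.9]
grip_width: 35.6
gripper_force: 2.8
t: 7.62
ee_pos: [529.2, -89.2, 21.7]
eef_rot: [-0.001, 0.768, 0.64, -0.001]
force: [-7.0, 1.2, -3.2]
grip_width: 36.0
gripper_force: 3.0
t: 7.88
ee_pos: [530.4, -89.4, 21.6]
eef_rot: [-0.001, 0.768, 0.64, -0.001]
force: [-8.1, 1.0, -2.7]
grip_width: 36.2
gripper_force: 3.7
t 7.88 TCP jig [-162.4  -15.3] z 21.6 yaw err world 0.004 F [-8.1  1.  -2.7] grip 36.2 q7 [ 0.41  0.51 -0.45  2.04  0.35  0.67 -0.45]
```

View pics/d4.png

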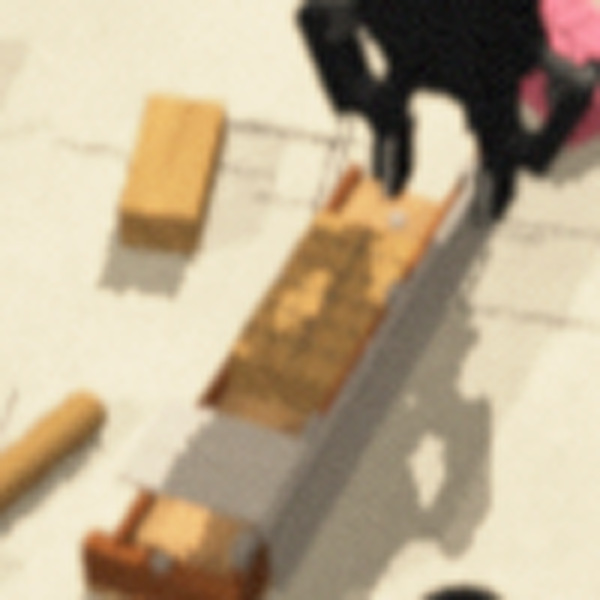

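The flap edge rose another 3 px or so, to about 0.5 rad, with no hard stop. Next I push partway, stopping before the blank reaches the flap.

```bash
python3 -m handwheel '5 0 0 0;5 0 0 0;5 0 0 0;5 0 0 0;5 0 0 0;5 0 0 0;5 0 0 0;5 0 0 0;5 0 0 0;5 0 0 0;0 0 0 0'
python3 - <<'E'
from h import *
where()
s=viewer.grab_frame("side")
b=cv2.resize(s["color"][210:310,270:370],(600,600),interpolation=2)
cv2.imwrite("pics/d5.png",b[:,:,::-1])
E
```

```text
t: 9.3
ee_pos: [539.8, -40.5, 21.9]
eef_rot: [-0.001, 0.768, 0.64, -0.001]
force: [-6.9, 0.7, -1.0]
grip_width: 36.2
gripper_force: 3.6
t 9.3 TCP jig [-112.5  -15.6] z 21.9 yaw err world 0.004 F [-6.9  0.7 -1. ] grip 36.2 q7 [ 0.32  0.52 -0.45  2.03  0.36  0.67 -0.54]
```

View pics/d5.png

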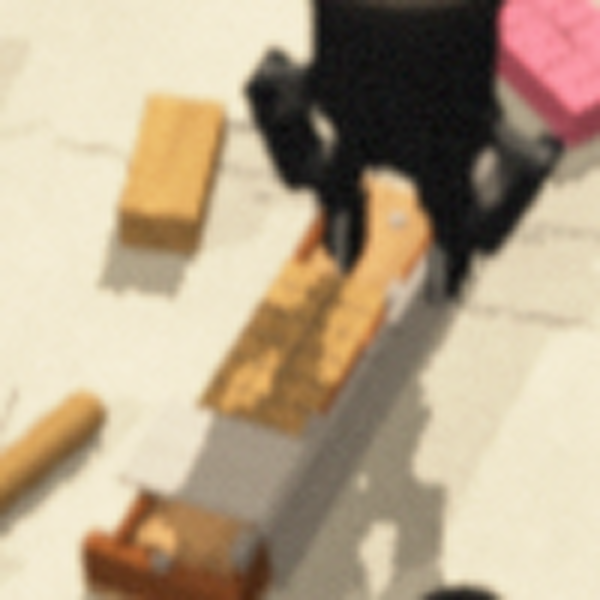

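The blank has moved up to the flap mouth with its front at about (320,280), and the flap is still up. I carry on to the stop.

```bash
python3 -m handwheel '5 0 0 0;5 0 0 0;5 0 0 0;5 0 0 0;5 0 0 0;5 0 0 0;5 0 0 0;5 0 0 0;5 0 0 0;5 0 0 0;5 0 0 0;5 0 0 0;4 0 0 0;0 0 0 0' ;python3 -m handwheel '2 0 0 0;0 0 0 0';python3 -m handwheel '2 0 0 0;0 0 0 0';python3 -m handwheel '2 0 0 0;0 0 0 0'; python3 -c "
from h import *
where()"
```

```text
t: 11.1
ee_pos: [551.6, 22.5, 22.0]
eef_rot: [-0.0, 0.768, 0.64, -0.001]
force: [-6.7, -0.4, 0.0]
grip_width: 36.2
gripper_force: 3.2
t: 11.35
ee_pos: [551.8, 24.0, 22.0]
eef_rot: [-0.0, 0.768, 0.64, -0.001]
force: [-6.5, -2.9, 1.0]
grip_width: 36.1
gripper_force: 3.3
t: 11.6
ee_pos: [552.2, 26.0, 22.0]
eef_rot: [-0.0, 0.768, 0.64, -0.001]
force: [-6.9, -3.3, 1.1]
grip_width: 35.9
gripper_force: 3.3
t: 11.85
ee_pos: [552.5, 28.0, 22.0]
eef_rot: [-0.0, 0.768, 0.64, -0.001]
force: [-6.3, -2.6, 0.4]
grip_width: 35.8
gripper_force: 3.3
t 11.85 TCP jig [-42.9 -15.5] z 22.0 yaw err world 0.004 F [-6.3 -2.6  0.4] grip 35.8 q7 [ 0.2   0.53 -0.45  2.    0.36  0.68 -0.67]
```

Not at the stop yet, so I continue in fine steps until the force rises.

```bash
for i in 1; do python3 -m handwheel '1.5 0 0 0;0 0 0 0'|grep -E "ee_pos|force";python3 -m handwheel '1.5 0 0 0;0 0 0 0'|grep -E "ee_pos|force";python3 -m handwheel '1 0 0 0;0 0 0 0'|grep -E "ee_pos|force"; done; python3 -c "
from h import *
where()"
```

```text
ee_pos: [552.8, 29.4, 22.0]
force: [-6.7, -1.5, 0.0]
gripper_force: 3.3
ee_pos: [553.1, 30.8, 21.9]
force: [-6.7, -3.1, 0.4]
gripper_force: 3.3
ee_pos: [553.2, 31.7, 22.0]
force: [-6.8, -3.7, 0.8]
gripper_force: 3.7
t 12.6 TCP jig [-39.1 -15.5] z 22.0 yaw err world 0.004 F [-6.8 -3.7  0.8] grip 36.2 q7 [ 0.19  0.53 -0.45  2.    0.36  0.69 -0.67]
```

```bash
python3 -m handwheel '1.5 0 0 0;0 0 0 0'|grep -E "ee_pos|^force";python3 -m handwheel '1.5 0 0 0;0 0 0 0'|grep -E "ee_pos|^force"
python3 - <<'E'
from h import *
where()
s=viewer.grab_frame("side");q=np.load("q.npy")
print(np.round((proj(s,j2w(q,[(-30,-62,34),(-30,-10,34),(60,-36,32)]))-[270,210])*6))
b=cv2.resize(s["color"][210:310,270:370],(600,600),interpolation=2)
cv2.imwrite("pics/d6.png",b[:,:,::-1])
E
```

```text
ee_pos: [553.3, 32.2, 21.9]
force: [-8.3, -8.5, 1.8]
ee_pos: [553.3, 32.5, 21.8]
force: [-8.2, -13.1, 3.8]
t 13.1 TCP jig [-38.3 -15.4] z 21.8 yaw err world 0.002 F [ -8.2 -13.1   3.8] grip 35.9 q7 [ 0.19  0.54 -0.45  2.    0.36  0.69 -0.68]
[[211. 373.]
 [325. 414.]
 [171. 555.]]
```

View pics/d6.png

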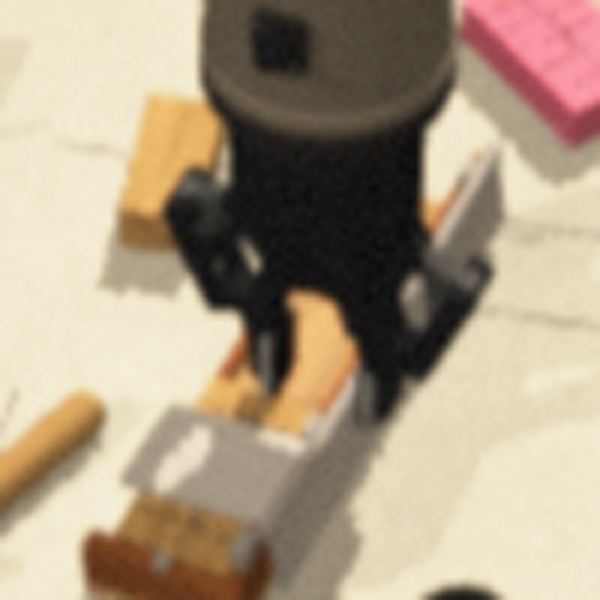

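The force rose from 3.7 to 13 N and the TCP stopped advancing. In the picture the blank reaches the stop at about (298,295) under the raised flap, so it is home. I back off the blank with the paddle still held, then release.

```bash
python3 -m handwheel '-3 0 0 0;-4 0 0 0;-4 0 0 0;0 0 0 0;0 0 0 0' |grep -E "ee_pos|^force"; python3 -m handwheel '0 -2 0 0;0 -2 0 0;0 -2 0 0;0 -2 0 0;0 -1.5 0 0;0 0 0 0;0 0 0 0;0 0 0 0' 0.74; python3 -c "
from h import *
where()"
```

```text
ee_pos: [552.3, 25.0, 22.2]
force: [-6.8, 2.8, 1.9]
t: 14.78
ee_pos: [543.4, 26.3, 22.3]
eef_rot: [0.0, 0.768, 0.64, 0.0]
force: [-0.3, 0.4, 1.0]
grip_width: 74.4
gripper_force: 0.0
t 14.78 TCP jig [-46.2  -6.9] z 22.3 yaw err world 0.004 F [-0.3  0.4  1. ] grip 74.4 q7 [ 0.2   0.52 -0.46  2.03  0.36  0.67 -0.67]
```

Free of contact. I raise straight up and swing away for a last look.

```bash
python3 -m handwheel '0 0 -8 0;0 0 -15 0;0 0 -25 0;0 0 -30 0;0 0 -35 0;0 0 -40 0;0 0 -40 0;-40 0 0 0;-40 0 0 0;-40 0 0 0;-40 0 0 0;-40 0 0 0;-40 0 0 0;0 0 0 0' >/dev/null
python3 - <<'E'
from h import *
where()
t=viewer.grab_frame("top");s=viewer.grab_frame("side");q=np.load("q.npy")
print(np.round((proj(s,j2w(q,[(-30,-62,34),(-30,-10,34)]))-[285,230])*5),np.round((proj(t,j2w(q,[(-30,-62,34),(-30,-10,34)]))-[250,205])*5))
a=cv2.resize(t["color"][205:285,250:330],(400,400),interpolation=2);b=cv2.resize(s["color"][230:310,285:365],(400,400),interpolation=2)
cv2.imwrite("pics/d7.png",np.hstack([a,b])[:,:,::-1])
E
```

```text
t 16.52 TCP jig [-289.3   -7.4] z 216.3 yaw err world -0.0 F [ 0.5  0.8 -1.1] grip 74.3 q7 [ 0.65  0.25 -0.43  1.89  0.12  1.03 -0.01]
[[101. 211.]
 [196. 245.]] [[257.  95.]
 [240. 190.]]
```

View pics/d7.png

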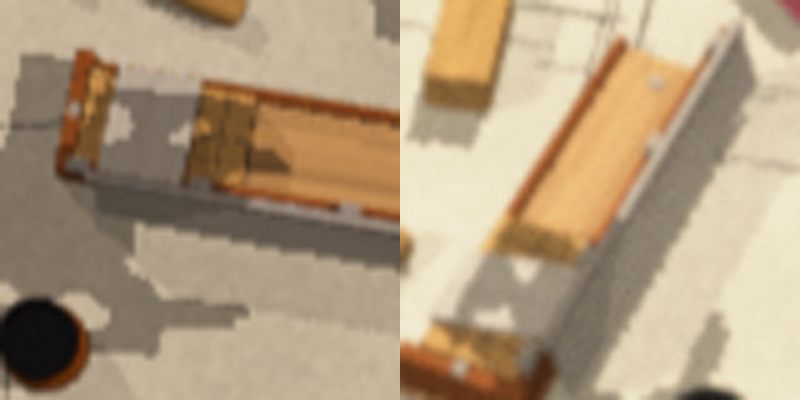

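The blank's rear edge is at crop (255,95)–(243,190), against a home prediction of (257,95)–(240,190). The flap rests on the blank and the robot is clear.

```bash
python3 -c "
from plant import job
print(job.close_job())"
```

```text
the job is handed in; nothing more can be done
None
```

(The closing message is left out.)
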